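# Slide a pigment jar round the curved guide lane to its end stop

### The job

On the plywood board the larger lidded jar stands at the open end of a lane between two bent guide rails. Slide it along the lane and round the bend until it stands up against the stop at the closed end, upright on the board the whole way and never lifted. Leave the smaller jar, which stands on the board outside the lane, where it is.

Things in the scene. Friction and masses are not known exactly. Their poses are not given: they have to be found in the camera images.
- lane: Fixed plywood board 260x250x8 mm with a lane between two bent aluminium bars. Origin: centre of its underside, z up. Lane centre line (mm, this frame): entrance (-122,-75), straight along +x to (-25,-75), quarter circle of radius 100 about (-25,25) turning left to (75,25), straight along +y to (75,75). Bars 8 mm thick, 67 mm clear between (flared at the entrance), tops 28 mm above the underside.
- home (a point): Point on the board's upper face at (75,75) mm in the lane's frame, at the closed end: where the jar's centre is when it touches the stop in mid-lane. Axes as the lane's. The stop is a fixed rubber-faced steel plate across the lane, its face at lane y = 104 mm, its top 34 mm above the board's underside.
- lane_jar: The larger lidded jar, white with a gold-coloured lid, round, 59 mm in diameter, 50 mm tall, about 0.2 kg, loose, upright on the board in the lane's first straight (lane x = -80 to -45 mm), about 4 mm clear of either bar; smooth, it slides easily on board and bars. Its upper 30 mm stands above the bars. Origin: centre of its underside, z up through the lid.
- spare_jar: The smaller lidded jar, white with a silver-coloured lid, round, 53 mm in diameter, 44 mm tall, loose, standing on the board outside the lane, on the inner side of the bend. Origin: centre of its underside, z up. It must stay where it is.
Mind the look-alikes: they are no part of the job. What is shaped like the lane_jar but blue, purple or turquoise is not meant.

How it is judged:
By the outcome, as a careful person would: the job done as asked, in the order asked, and still so for the second after the job is handed in, with the robot touching nothing.
It also fails if it takes over 40 s, if anything falls off the work surface, if the arm or the gripper's body presses on something with over 40 N, if the wrist force passes 120 N, or if a joint passes its speed limit or range.

### The arm

A 7-joint arm with a two-finger parallel gripper is mounted at the origin on a cart in front of the work surface, level with it; the furniture and walls round the work are solid. World frame = base frame: x ahead of the robot, y to its left, z up, the work surface at z = 0. Lengths are in m, angles in rad, forces in N, time in s.
With the tool pointing down it reaches from about 0.375 to 0.925 m from the base axis. Payload 3.1 kg.
Tool frame: the origin (TCP) lies midway between the tips of the shut fingers; the grasp point (between the pads) lies 19 mm behind it (r.pinch_z is the distance from the TCP to the grasp point, in m); z points along the fingers, y is the line along which they close (so a half turn about z gives the same grasp; the last joint's range is limited). The gripper opens to 85 mm and grips with 20 to 120 N. Pads are 22 mm wide; open, the fingers measure 114 mm over their backs; the gripper's body (76 mm by 85 mm) begins 54 mm behind the grasp point. The pads swing forward as they close: fully open they stand 13 mm farther back than shut.
Start: joints at [1.172, 0.383, 0.044, 1.598, -0.018, 1.161, -0.05], TCP at [0.193, -0.621, 0.231] pointing down, gripper open.
Joint ranges: [-2.61, 2.61], [-0.41, 2.15], [-1.48, 1.57], [0, 2.5], [-1.57, 4.71], [0.05, 1.97], [-2.85, 2.85]. Speed limits (rad/s): [2.79, 2.79, 3.14, 3.14, 3.14, 3.14, 3.14].

### API

Orientations are given as a unit quaternion [w, x, y, z].
In Python, from rig import r gives the robot as it stands.
- The arm moves only by the tool apply_moves, never from a script. Its argument "targets" is a list of rows, each an object of numbers: "tx", "ty", "tz": the shift along the tool's x, y, z in cm; "rx", "ry", "rz": the turn, a rotation vector about the tool's x, y, z in degrees; "grip": the closure, from -1 (fully open) to 1 (shut), so that 0 is half open. In form: [{"tx": .., "ty": .., "tz": .., "rx": .., "ry": .., "rz": .., "grip": ..}, ...]. A call has 1 to 5 rows; each row shifts and turns the commanded pose from where the row before left it, along the tool's axes as they then stand; what a row does not reach is not made up. A row lasts 1/8 s, in which the tool goes at most 62.5 mm and 10.7 degrees, less where a joint would pass 70% of its speed; a pose out of reach is approached as far as the arm can. A call is refused whole if a number of a shift passes 6.25 or a number of a turn 10.7, either way. A call with a gripper value outside its range is refused whole. The fingers move at their own pace and stop on an object; the grip force is fixed at half the most. Time passes only in rows, so rows that do not move let the fingers close. It gives the time, the measured TCP pose, the force, the opening and the grip force at its end, in the units of the state.
- r.sense(): the state, without advancing time (a new reading comes with each control period).
- r.camera(name): name is "scene" or "top"; returns the picture (480x640x3 uint8, blue, green, red); there is no depth.
- r.camera_model(name): a dict with "vertical_fov" (degrees; the focal length in pixels is half the picture's height over the tangent of half this angle, whatever the lens; pixels are square), "cx", "cy" (the principal point, pixels), "pose" (4x4, takes a point from camera to world coordinates). Camera axes: x right, y down, z forward; pixel columns grow to the right and rows downward; lengths in m; the calibration is good to about 2 mm. A picture is of the moment at which its call begins. camera_model takes no time and is no camera call.
- r.hand_in(): hands the job in; it is judged then, once.
The state is a dict: "time_s": time; "q": joint angles; "qvel": joint speeds; "tau": joint torques, N m; "tcp_pos": TCP position; "tool_rot": TCP orientation; "contact_force": force on the tool from outside, world axes, zero at the start; "moment": the same for the moment, N m; "width": finger opening in m; "finger_force": force on a finger pad.
Only numpy, scipy, OpenCV 4.12 (cv2) and the standard library are available. Lean on these libraries where they do the work, as an engineer would, in place of code of your own. Each camera call takes 0.05 s, during which the arm holds its last target. There are 200 camera calls.

## Working session

There is one attempt and no reset: what is moved stays moved. The work goes in short steps, Python scripts to look and compute and a tool call to move; the robot and the scene stay as the last step left them, time stands still between calls to the robot, and variables do not carry over. Pictures are saved under pics/ and viewed, at most 10 in all, crops included, and the job is handed in when it is done.

Besides the shell and the picture viewer there is one more tool, called as a command line: name --argument value ..., lists and objects as JSON in quotes. apply_moves: Moves the arm, as the interface text tells. Its arguments: {"type":"object","properties":{"targets":{"type":"array","items":{"type":"object","properties":{"tx":{"type":"number"},"ty":{"type":"number"},"tz":{"type":"number"},"rx":{"type":"number"},"ry":{"type":"number"},"rz":{"type":"number"},"grip":{"type":"number"}}}}},"required":["targets"]}

```bash
mkdir -p pics; python3 - <<'E'
from rig import r
import cv2,numpy as np
for n in("scene","top"):
    cv2.imwrite(f"pics/{n}0.png",r.camera(n)); m=r.camera_model(n); print(n,m["vertical_fov"],m["cx"],m["cy"],np.round(m["pose"],4).tolist())
s=r.sense();print(s["time_s"],s["tcp_pos"],s["tool_rot"],s["width"],r.pinch_z)
E
```

```text
scene 56.02327087152082 319.8682864020699 241.99142844139837 [[0.5324, -0.4476, 0.7185, -0.0763], [-0.8463, -0.2995, 0.4405, -0.4773], [0.018, -0.8426, -0.5383, 0.4911], [0.0, 0.0, 0.0, 1.0]]
top 43.42763918726193 315.22115230792343 230.7848088601005 [[0.003, -0.9922, 0.1247, 0.4182], [-0.9999, -0.0017, 0.0108, -0.132], [-0.0105, -0.1248, -0.9921, 1.1188], [0.0, 0.0, 0.0, 1.0]]
0.1 [ 0.19232637 -0.61999049  0.23000356] [-1.18055029e-03  9.88703094e-01  1.49882400e-01 -2.54490670e-04] 0.08559372219406426 0.0187
```

View pics/top0.png

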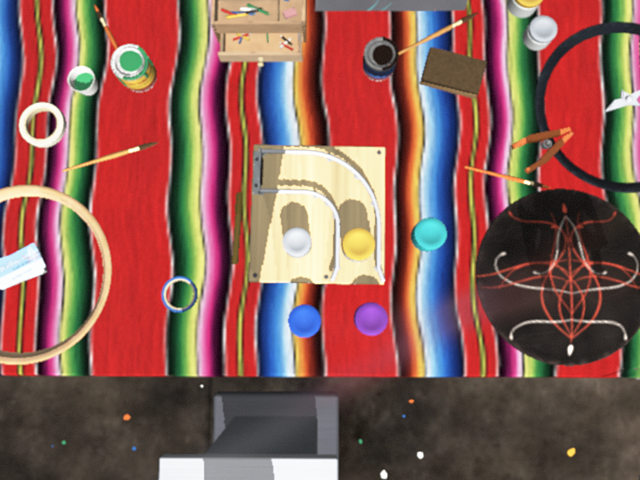

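View pics/scene0.png

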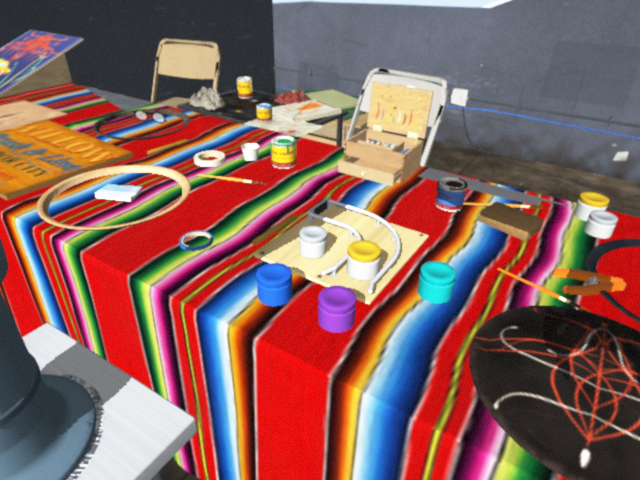

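The top view shows the board at about (255–385, 147–284). The gold jar is at (358,243), the spare jar at (297,242) and a purple look-alike at (370,320), just outside the entrance. Lane +x points up in the image (world +x) and the bend goes left (world +y). Next I'll measure these.

```bash
cat > h.py <<'E'
from rig import r
import cv2,numpy as np
def ray(n,uv,z):
    m=r.camera_model(n);f=240/np.tan(np.radians(m["vertical_fov"]/2));P=np.array(m["pose"])
    uv=np.atleast_2d(uv).astype(float)
    d=np.c_[(uv[:,0]-m["cx"])/f,(uv[:,1]-m["cy"])/f,np.ones(len(uv))]@P[:3,:3].T
    return P[:3,3]+d*((z-P[2,3])/d[:,2])[:,None]
def blob(mask,near):
    n,l,s,c=cv2.connectedComponentsWithStats(mask.astype(np.uint8))
    k=1+np.argmin([np.hypot(*(c[i]-near))+(1e4 if s[i,4]<40 else 0) for i in range(1,n)])
    return l==k,c[k],s[k]
E
python3 - <<'E'
from h import *
im=cv2.imread("pics/top0.png");H=cv2.cvtColor(im,cv2.COLOR_BGR2HSV);h,s,v=cv2.split(H)
for y,x in((200,300),(270,300),(275,265),(243,358),(242,297),(235,262),(170,360),(205,240)): print((x,y),H[y,x])
R=np.zeros_like(h);R[140:292,246:394]=1
b=((h>12)&(h<32)&(s>35)&(s<150)&(v>70)&(R>0))
m,c,st=blob(cv2.morphologyEx(b.astype(np.uint8),cv2.MORPH_OPEN,np.ones((3,3))),(300,210))
pts=np.argwhere(m)[:,::-1]; w=ray("top",pts,.008)[:,:2]
hull=cv2.convexHull(pts.astype(np.int32))
ap=cv2.approxPolyDP(hull,5,True)[:,0]; print(st,ap.tolist(),np.round(ray("top",ap,.008)[:,:2],4).tolist())
rc=cv2.minAreaRect((w*1000).astype(np.float32));print("board",rc)
for nm,cam,near,lo,hi,z in(("gold","top",(358,243),(18,120),(32,255),.058),("gold","scene",(365,247),(18,120),(32,255),.058),):
    im=cv2.imread(f"pics/{cam}0.png");HH=cv2.cvtColor(im,cv2.COLOR_BGR2HSV)
    g=(HH[...,0]>lo[0])&(HH[...,0]<hi[0])&(HH[...,1]>lo[1])&(HH[...,2]>120)
    m,c,st=blob(g,near);print(nm,cam,c,st,ray(cam,c,z).round(4))
im=cv2.imread("pics/top0.png")
for nm,near,a,bb in(("purple",(370,318),130,160),("blue",(304,320),105,125),("turq",(430,232),82,98)):
    m,c,st=blob((h>=a)&(h<=bb)&(s>100)&(v>80),near);print(nm,c,st,ray("top",c,.05).round(4))
m,c,st=blob((s<30)&(v>150),(297,242));print("spare",c,st,ray("top",c,.048).round(4))
cv2.imwrite("pics/c.png",cv2.resize(im[135:345,235:445],None,fx=2.8,fy=2.8,interpolation=cv2.INTER_CUBIC))
E
```

```text
(300, 200) [ 26  45 253]
(300, 270) [ 26  38 254]
(265, 275) [ 25  56 250]
(358, 243) [ 25 142 249]
(297, 242) [105   9 235]
(262, 235) [ 20  80 169]
(360, 170) [ 20  80 159]
(240, 205) [ 20 154  98]
[ 246  193   89   92 6203] [[331, 283], [246, 281], [252, 194], [307, 195], [329, 207]] [[0.4612, -0.1492], [0.4645, 0.0073], [0.6271, -0.0012], [0.6253, -0.1043], [0.6026, -0.1455]]
board ((544.1392211914062, -72.95667266845703), (163.5607147216797, 169.83575439453125), 89.9485092163086)
gold top [358.08029197 243.43673966] [342 228  33  32 822] [[ 0.5291 -0.1963  0.058 ]]
gold scene [364.02711864 250.70847458] [348 240  34  22 590] [[ 0.5207 -0.2016  0.058 ]]
purple [370.54732041 318.78905359] [354 303  34  33 877] [[ 0.3972 -0.2178  0.05  ]]
blue [304.45104895 320.68764569] [288 305  33  32 858] [[ 0.3935 -0.1019  0.05  ]]
turq [429.19911991 234.13971397] [412 217  35  35 909] [[ 0.5469 -0.3235  0.05  ]]
spare [296.50714286 242.01      ] [282 227  29  31 700] [[ 0.5325 -0.0869  0.048 ]]
```

View pics/c.png

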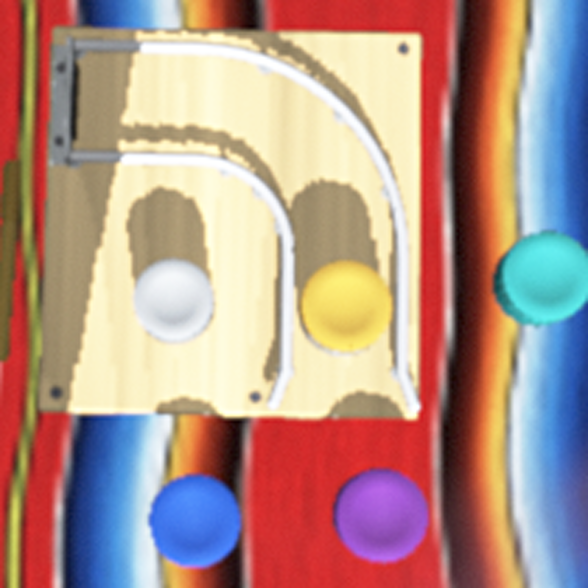

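The crop shows the board corners at crop pixels (55,28), (420,33), (418,418) and (40,412). The bars are white and the stop is grey at upper left. The spare jar is well inside the bend, about 28 mm clear of the inner bar.

```bash
python3 - <<'E'
from h import *
c=np.array([(55,28),(420,33),(418,418),(40,412)])/2.8+(234.7,134.7)
w=ray("top",c,.008)[:,:2]; L=np.array([(130,125),(130,-125),(-130,-125),(-130,125)])/1000
print(w.round(4).tolist(),[np.linalg.norm(w[i]-w[i-1]).round(4) for i in range(4)])
# rigid fit
A=L-L.mean(0);B=w-w.mean(0);U,S,V=np.linalg.svd(A.T@B);R=(U@V).T
yaw=np.arctan2(R[1,0],R[0,0]);t=w.mean(0);print("lane",t,np.degrees(yaw),"res",(B-A@R.T).round(4).tolist())
inv=lambda p:((np.array(p)-t)@R*1000).round(1)
for n,p in dict(gold=(.5291,-.1963),spare=(.5325,-.0869),purple=(.3972,-.2178)).items(): print(n,inv(p))
# bars top-centre checks (z=.028): right bar, left bar straight at jar row; top bars near stop; stop left plate
for q in((404,240),(288,240),(402,330),(288,330),(160,47),(150,158),(100,46),(100,157)):
    print(q,inv(ray("top",np.array(q)/2.8+(234.7,134.7),.028)[0,:2]))
E
```

```text
[[0.722, -0.0041], [0.7185, -0.2506], [0.4597, -0.2464], [0.4629, 0.0017]] [np.float64(0.2591), np.float64(0.2466), np.float64(0.2589), np.float64(0.2481)]
lane [ 0.59076782 -0.12483259] -0.9540281298989598 res [[-0.0009, -0.0021], [-0.0001, 0.0014], [0.0009, 0.0013], [0.0001, -0.0006]]
gold [-60.5 -72.5]
spare [-58.9  37. ]
purple [-192.   -96.2]
(404, 240) [ -14.3 -111.9]
(288, 240) [-15.7 -36.3]
(402, 330) [ -73.2 -111. ]
(288, 330) [-74.6 -37.2]
(160, 47) [112.   50.4]
(150, 158) [37.1 55.2]
(100, 46) [112.   90.3]
(100, 157) [37.2 88.1]
```

apply_moves --targets '[{"tx": 3.98,"ty": -3.19,"grip": 0.7},{"tx": 3.98,"ty": -3.19,"grip": 0.7},{"tx": 3.98,"ty": -3.19,"grip": 0.7},{"tx": 3.98,"ty": -3.19,"grip": 0.7},{"tx": 3.98,"ty": -3.19,"grip": 0.7}]'

```text
schema error: expected keys tx, ty, tz, rx, ry, rz, grip
```

apply_moves --targets '[{"tx": 3.98,"ty": -3.19,"grip": 0.7},{"tx": 3.98,"ty": -3.19,"grip": 0.7},{"tx": 3.98,"ty": -3.19,"grip": 0.7},{"tx": 3.98,"ty": -3.19,"grip": 0.7},{"tx": 3.98,"ty": -3.19,"grip": 0.7}]'

```text
schema error: expected keys tx, ty, tz, rx, ry, rz, grip
```

apply_moves --targets '[{"rz": 9.1,"grip": 0.7},{"rz": 9.1,"grip": 0.7},{"grip": 0.7}]'

```text
schema error: expected keys tx, ty, tz, rx, ry, rz, grip
```

```bash
cat >> h.py <<'E'
T=np.array([.59077,-.12483]);Y=np.radians(-.954)
def lane(yaw_extra=0):
    from scipy.spatial.transform import Rotation as Ro
    s=r.sense();R=Ro.from_quat(np.roll(s["tool_rot"],-1)).as_matrix()
    Q=np.array([[np.cos(Y),-np.sin(Y)],[np.sin(Y),np.cos(Y)]])
    p=(np.array(s["tcp_pos"][:2])-T)@Q*1000
    print("t",s["time_s"],"lane",p.round(1),"z",s["tcp_pos"][2].round(4),"yaw_rel",np.degrees(np.arctan2(R[1,0],R[0,0])-Y).round(2),"tilt",R[:,2].round(3),"w",s["width"],"F",s["contact_force"].round(1),"q7",s["q"][6])
E
python3 -c "
from h import *
lane()"
```

```text
t 0.1 lane [-390.1 -501.7] z 0.23 yaw_rel 18.19 tilt [-0.001  0.002 -1.   ] w 0.08559372219406426 F [ 0.2  0.5 -0.2] q7 -0.04990743084131873
```

All keys are required, so I'll resend with full rows.

apply_moves --targets '[{"tx": 3.98,"ty": -3.19,"tz": 0,"rx": 0,"ry": 0,"rz": 0,"grip": 0.7},{"tx": 3.98,"ty": -3.19,"tz": 0,"rx": 0,"ry": 0,"rz": 0,"grip": 0.7},{"tx": 3.98,"ty": -3.19,"tz": 0,"rx": 0,"ry": 0,"rz": 0,"grip": 0.7},{"tx": 3.98,"ty": -3.19,"tz": 0,"rx": 0,"ry": 0,"rz": 0,"grip": 0.7},{"tx": 3.98,"ty": -3.19,"tz": 0,"rx": 0,"ry": 0,"rz": 0,"grip": 0.7}]'

```text
time_s: 0.72
tcp_pos: [0.3359, -0.4077, 0.2308]
tool_rot: [-0.0, 0.989, 0.15, -0.0]
contact_force: [0.9, -0.4, -0.1]
width: 0.0126
finger_force: 0.0
```

apply_moves --targets '[{"tx": 3.98,"ty": -3.19,"tz": 0,"rx": 0,"ry": 0,"rz": 0,"grip": 0.7},{"tx": 3.98,"ty": -3.19,"tz": 0,"rx": 0,"ry": 0,"rz": 0,"grip": 0.7},{"tx": 3.98,"ty": -3.19,"tz": 0,"rx": 0,"ry": 0,"rz": 0,"grip": 0.7},{"tx": 3.98,"ty": -3.19,"tz": 0,"rx": 0,"ry": 0,"rz": 0,"grip": 0.7},{"tx": 3.98,"ty": -3.19,"tz": 0,"rx": 0,"ry": 0,"rz": 0,"grip": 0.7}]'

```text
time_s: 1.35
tcp_pos: [0.4785, -0.1967, 0.2309]
tool_rot: [-0.0, 0.989, 0.15, -0.0]
contact_force: [0.7, -0.6, 0.5]
width: 0.0129
finger_force: 0.0
```

apply_moves --targets '[{"tx": 0,"ty": 0,"tz": 0,"rx": 0,"ry": 0,"rz": 9.1,"grip": 0.7},{"tx": 0,"ty": 0,"tz": 0,"rx": 0,"ry": 0,"rz": 9.1,"grip": 0.7},{"tx": 0,"ty": 0,"tz": 0,"rx": 0,"ry": 0,"rz": 0,"grip": 0.7}]'

```text
time_s: 1.72
tcp_pos: [0.4778, -0.1979, 0.2308]
tool_rot: [-0.0, 1.0, -0.007, -0.001]
contact_force: [-0.9, -0.8, 0.1]
width: 0.0131
finger_force: 0.0
```

```bash
python3 -c "
from h import *
lane()"
```

```text
t 1.725 lane [-111.7  -75. ] z 0.2308 yaw_rel 0.11 tilt [-0.001  0.    -1.   ] w 0.013110891731940149 F [-0.9 -0.8  0.1] q7 -1.31139000122917
```

apply_moves --targets '[{"tx": 0,"ty": 0,"tz": 4.5,"rx": 0,"ry": 0,"rz": 0,"grip": 0.7},{"tx": 0,"ty": 0,"tz": 4.5,"rx": 0,"ry": 0,"rz": 0,"grip": 0.7},{"tx": 0,"ty": 0,"tz": 4.5,"rx": 0,"ry": 0,"rz": 0,"grip": 0.7},{"tx": 0,"ty": 0,"tz": 2.5,"rx": 0,"ry": 0,"rz": 0,"grip": 0.7},{"tx": 0,"ty": 0,"tz": 0,"rx": 0,"ry": 0,"rz": 0,"grip": 0.7}]'

```text
time_s: 2.35
tcp_pos: [0.4756, -0.1976, 0.0689]
tool_rot: [-0.001, 1.0, -0.008, -0.003]
contact_force: [0.9, 0.1, 0.3]
width: 0.0129
finger_force: 0.0
```

```bash
python3 -c "
from h import *
lane()
cv2.imwrite('pics/s1.png',cv2.resize(r.camera('scene')[180:340,220:460],None,fx=3,fy=3))"
```

```text
t 2.35 lane [-113.9  -74.6] z 0.0689 yaw_rel 0.08 tilt [-0.006  0.002 -1.   ] w 0.012882992686067999 F [0.9 0.1 0.3] q7 -1.3800500407096745
```

View pics/s1.png

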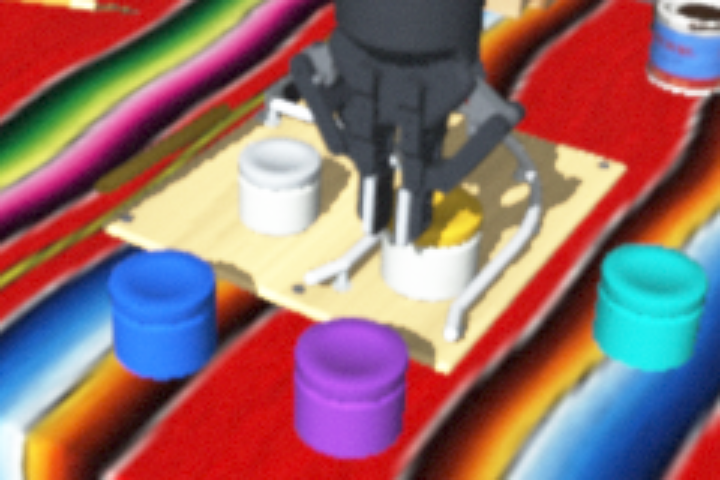

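The fingers are at crop (390,200), behind and above the gold jar, clear of the purple jar at (350,385). I'll lower them and start the push.

apply_moves --targets '[{"tx": 0,"ty": 0,"tz": 2.0,"rx": 0,"ry": 0,"rz": 0,"grip": 0.7},{"tx": 0,"ty": 0,"tz": 1.5,"rx": 0,"ry": 0,"rz": 0,"grip": 0.7},{"tx": 0.4,"ty": 0,"tz": 0,"rx": 0,"ry": 0,"rz": 0,"grip": 0.7},{"tx": 0,"ty": 0,"tz": 0,"rx": 0,"ry": 0,"rz": 0,"grip": 0.7}]'

```text
time_s: 2.9
tcp_pos: [0.4835, -0.1985, 0.0372]
tool_rot: [0.0, 1.0, -0.008, 0.001]
contact_force: [0.5, 0.4, 0.4]
width: 0.0126
finger_force: 0.0
```

```bash
python3 -c "
from h import *
lane()
cv2.imwrite('pics/s2.png',cv2.resize(r.camera('scene')[180:340,220:460],None,fx=3,fy=3))"
```

```text
t 2.9 lane [-106.   -75.4] z 0.0372 yaw_rel 0.02 tilt [ 0.002 -0.001 -1.   ] w 0.012550254888501264 F [0.5 0.4 0.4] q7 -1.4046836573124188
```

View pics/s2.png

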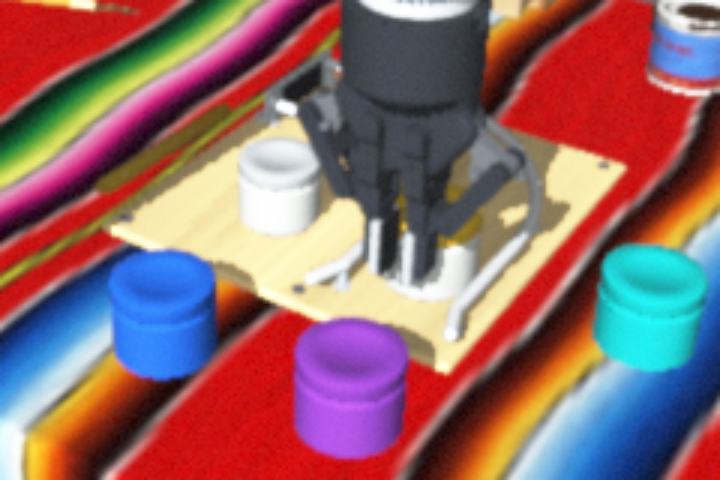

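Fingers now sit right behind the jar, at crop (395,260). Pushing along the straight.

apply_moves --targets '[{"tx": 0.5,"ty": 0,"tz": 0.3,"rx": 0,"ry": 0,"rz": 0,"grip": 0.7},{"tx": 0.7,"ty": 0,"tz": 0,"rx": 0,"ry": 0,"rz": 0,"grip": 0.7},{"tx": 0.9,"ty": 0,"tz": 0,"rx": 0,"ry": 0,"rz": 0,"grip": 0.7},{"tx": 1.0,"ty": 0,"tz": 0,"rx": 0,"ry": 0,"rz": 0,"grip": 0.7},{"tx": 1.0,"ty": 0,"tz": 0,"rx": 0,"ry": 0,"rz": 0,"grip": 0.7}]'

```text
time_s: 3.58
tcp_pos: [0.5241, -0.1989, 0.0333]
tool_rot: [-0.0, 1.0, -0.008, 0.0]
contact_force: [-1.0, 0.4, -0.6]
width: 0.0132
finger_force: 0.2
```

```bash
cat >> h.py <<'E'
def gold():
    im=r.camera("top");HH=cv2.cvtColor(im,cv2.COLOR_BGR2HSV)
    g=(HH[...,0]>18)&(HH[...,0]<32)&(HH[...,1]>110)&(HH[...,2]>100);g[:140]=0;g[290:]=0;g[:,:246]=0;g[:,385:]=0
    n,l,s,c=cv2.connectedComponentsWithStats(g.astype(np.uint8));k=1+np.argmax(s[1:,4])
    Q=np.array([[np.cos(Y),-np.sin(Y)],[np.sin(Y),np.cos(Y)]])
    pt=cv2.findNonZero((l==k).astype(np.uint8));(cc,rad)=cv2.minEnclosingCircle(pt)
    print("gold",((ray("top",cc,.058)[0,:2]-T)@Q*1000).round(1),"bbox",s[k],"rad",rad)
    return im
E
python3 -c "
from h import *
lane();gold()"
```

```text
t 3.575 lane [-65.4 -75.2] z 0.0333 yaw_rel 0.0 tilt [ 0.  0. -1.] w 0.013158925261116913 F [-1.   0.4 -0.6] q7 -1.431235317755518
gold [-77.6 125.5] bbox [246 213   3  77  99] rad 38.000099182128906
```

The jar is hidden from above, but the push position is as planned. Into the bend with 7.5° rows.

apply_moves --targets '[{"tx": 1.34,"ty": 0.44,"tz": 0,"rx": 0,"ry": 0,"rz": -7.5,"grip": 0.7},{"tx": 1.34,"ty": 0.44,"tz": 0,"rx": 0,"ry": 0,"rz": -7.5,"grip": 0.7},{"tx": 1.34,"ty": 0.44,"tz": 0,"rx": 0,"ry": 0,"rz": -7.5,"grip": 0.7},{"tx": 0,"ty": 0,"tz": 0,"rx": 0,"ry": 0,"rz": 0,"grip": 0.7}]'

```text
time_s: 4.12
tcp_pos: [0.5659, -0.2074, 0.0335]
tool_rot: [-0.0, 0.983, 0.186, 0.001]
contact_force: [0.0, -0.1, -0.0]
width: 0.0127
finger_force: 0.0
```

```bash
python3 -c "
from h import *
lane()
cv2.imwrite('pics/s3.png',cv2.resize(r.camera('scene')[180:340,220:460],None,fx=3,fy=3))"
```

```text
t 4.125 lane [-23.5 -82.9] z 0.0335 yaw_rel 22.42 tilt [ 0.002  0.    -1.   ] w 0.012748604088378534 F [ 0.  -0.1 -0. ] q7 -1.0944595496211407
```

View pics/s3.png

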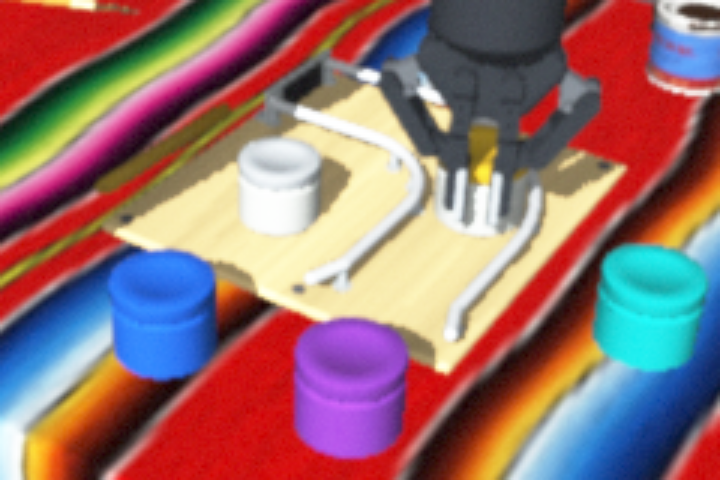

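The jar is upright and nested between the fingers at crop (480,200), in the bend, with the spare jar untouched. Continuing.

apply_moves --targets '[{"tx": 1.34,"ty": 0.44,"tz": 0,"rx": 0,"ry": 0,"rz": -7.5,"grip": 0.7},{"tx": 1.34,"ty": 0.44,"tz": 0,"rx": 0,"ry": 0,"rz": -7.5,"grip": 0.7},{"tx": 1.34,"ty": 0.44,"tz": 0,"rx": 0,"ry": 0,"rz": -7.5,"grip": 0.7},{"tx": 1.34,"ty": 0.44,"tz": 0,"rx": 0,"ry": 0,"rz": -7.5,"grip": 0.7},{"tx": 0,"ty": 0,"tz": 0,"rx": 0,"ry": 0,"rz": 0,"grip": 0.7}]'

```text
time_s: 4.8
tcp_pos: [0.6187, -0.1922, 0.0333]
tool_rot: [-0.0, 0.901, 0.434, 0.0]
contact_force: [0.6, 0.2, -0.2]
width: 0.0128
finger_force: 0.0
```

```bash
python3 -c "
from h import *
lane()"
```

```text
t 4.8 lane [ 29.  -66.9] z 0.0333 yaw_rel 52.4 tilt [ 0.     0.001 -1.   ] w 0.01284578068799356 F [ 0.6  0.2 -0.2] q7 -0.6793645657623671
```

apply_moves --targets '[{"tx": 1.34,"ty": 0.44,"tz": 0,"rx": 0,"ry": 0,"rz": -7.5,"grip": 0.7},{"tx": 1.34,"ty": 0.44,"tz": 0,"rx": 0,"ry": 0,"rz": -7.5,"grip": 0.7},{"tx": 1.34,"ty": 0.44,"tz": 0,"rx": 0,"ry": 0,"rz": -7.5,"grip": 0.7},{"tx": 1.34,"ty": 0.44,"tz": 0,"rx": 0,"ry": 0,"rz": -7.5,"grip": 0.7},{"tx": 1.34,"ty": 0.44,"tz": 0,"rx": 0,"ry": 0,"rz": -7.5,"grip": 0.7}]'

```text
time_s: 5.42
tcp_pos: [0.6633, -0.1425, 0.0329]
tool_rot: [-0.0, 0.713, 0.701, -0.001]
contact_force: [-0.1, -0.7, -0.3]
width: 0.0126
finger_force: 0.2
```

```bash
python3 -c "
from h import *
lane()
cv2.imwrite('pics/s4.png',cv2.resize(r.camera('scene')[180:340,220:460],None,fx=3,fy=3))"
```

```text
t 5.425 lane [ 72.8 -16.5] z 0.0329 yaw_rel 89.98 tilt [-0.002 -0.002 -1.   ] w 0.01262258355135062 F [-0.1 -0.7 -0.3] q7 -0.1866458579691306
```

View pics/s4.png

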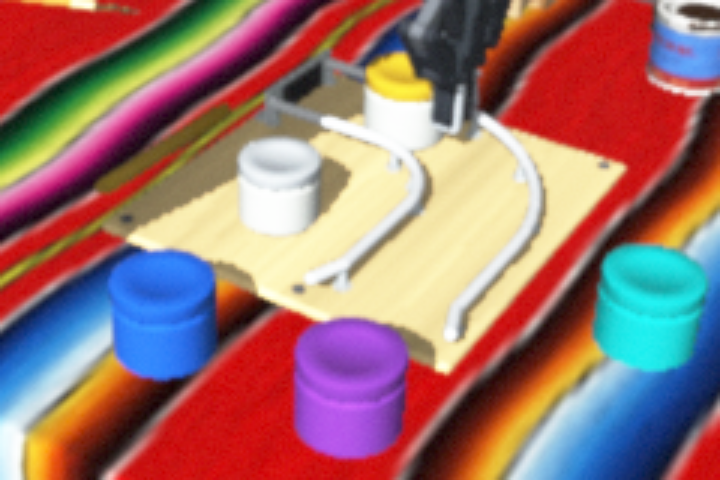

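The jar is upright at crop (400,100), out of the bend, with the stop about 50 mm ahead. Final straight, slowing toward the end.

apply_moves --targets '[{"tx": 1.1,"ty": 0.1,"tz": 0,"rx": 0,"ry": 0,"rz": 0,"grip": 0.7},{"tx": 1.1,"ty": 0.1,"tz": 0,"rx": 0,"ry": 0,"rz": 0,"grip": 0.7},{"tx": 1.0,"ty": 0,"tz": 0,"rx": 0,"ry": 0,"rz": 0,"grip": 0.7},{"tx": 0.8,"ty": 0,"tz": 0,"rx": 0,"ry": 0,"rz": 0,"grip": 0.7},{"tx": 0.4,"ty": 0,"tz": 0,"rx": 0,"ry": 0,"rz": 0,"grip": 0.7}]'

```text
time_s: 6.1
tcp_pos: [0.6672, -0.0965, 0.0334]
tool_rot: [-0.0, 0.713, 0.701, 0.0]
contact_force: [0.2, -0.4, 0.3]
width: 0.0128
finger_force: 0.2
```

apply_moves --targets '[{"tx": 0.2,"ty": 0,"tz": 0,"rx": 0,"ry": 0,"rz": 0,"grip": 0.7},{"tx": 0.1,"ty": 0,"tz": 0,"rx": 0,"ry": 0,"rz": 0,"grip": 0.7}]'

```text
time_s: 6.35
tcp_pos: [0.6673, -0.0951, 0.0334]
tool_rot: [0.0, 0.713, 0.701, -0.0]
contact_force: [0.9, -0.8, 0.5]
width: 0.0127
finger_force: 0.2
```

```bash
python3 -c "
from h import *
lane();gold()"
```

```text
t 6.35 lane [76.1 31. ] z 0.0334 yaw_rel 89.95 tilt [ 0. -0. -1.] w 0.012702785941538277 F [ 0.9 -0.8  0.5] q7 -0.26029545908462653
gold [75.9 81.1] bbox [263 153  15  28 250] rad 13.946425437927246
```

apply_moves --targets '[{"tx": 0.1,"ty": 0,"tz": 0,"rx": 0,"ry": 0,"rz": 0,"grip": 0.7},{"tx": 0.1,"ty": 0,"tz": 0,"rx": 0,"ry": 0,"rz": 0,"grip": 0.7},{"tx": 0.1,"ty": 0,"tz": 0,"rx": 0,"ry": 0,"rz": 0,"grip": 0.7}]'

```text
time_s: 6.78
tcp_pos: [0.6673, -0.0916, 0.0333]
tool_rot: [0.0, 0.713, 0.701, 0.0]
contact_force: [-0.6, -1.0, 1.8]
width: 0.0131
finger_force: 0.2
```

apply_moves --targets '[{"tx": 0.1,"ty": 0,"tz": 0,"rx": 0,"ry": 0,"rz": 0,"grip": 0.7},{"tx": 0.1,"ty": 0,"tz": 0,"rx": 0,"ry": 0,"rz": 0,"grip": 0.7}]'

```text
time_s: 7.02
tcp_pos: [0.6673, -0.0895, 0.0333]
tool_rot: [0.0, 0.713, 0.701, -0.0]
contact_force: [-0.4, -2.9, 1.0]
width: 0.0127
finger_force: 0.8
```

apply_moves --targets '[{"tx": 0.05,"ty": 0,"tz": 0,"rx": 0,"ry": 0,"rz": 0,"grip": 0.7},{"tx": 0,"ty": 0,"tz": 0,"rx": 0,"ry": 0,"rz": 0,"grip": 0.7}]'

```text
time_s: 7.28
tcp_pos: [0.6673, -0.0896, 0.0333]
tool_rot: [0.0, 0.713, 0.701, -0.0]
contact_force: [-0.4, -2.3, 0.3]
width: 0.0128
finger_force: 0.7
```

apply_moves --targets '[{"tx": 0.05,"ty": 0,"tz": 0,"rx": 0,"ry": 0,"rz": 0,"grip": 0.7},{"tx": 0,"ty": 0,"tz": 0,"rx": 0,"ry": 0,"rz": 0,"grip": 0.7}]'

```text
time_s: 7.52
tcp_pos: [0.6674, -0.0895, 0.0333]
tool_rot: [0.0, 0.713, 0.701, -0.0]
contact_force: [0.8, -2.7, -0.5]
width: 0.0127
finger_force: 1.2
```

The tool has stalled with about 2.7 N, at the expected place for the stop. Backing off, lifting clear and looking.

apply_moves --targets '[{"tx": -0.5,"ty": 0,"tz": 0,"rx": 0,"ry": 0,"rz": 0,"grip": 0.7},{"tx": -1.2,"ty": 0,"tz": 0,"rx": 0,"ry": 0,"rz": 0,"grip": 0.7},{"tx": 0,"ty": 0,"tz": -2.5,"rx": 0,"ry": 0,"rz": 0,"grip": 0.7},{"tx": 0,"ty": 0,"tz": -5,"rx": 0,"ry": 0,"rz": 0,"grip": 0.7},{"tx": -3,"ty": 0,"tz": -5,"rx": 0,"ry": 0,"rz": 0,"grip": 0.7}]'

```text
time_s: 8.15
tcp_pos: [0.6673, -0.1302, 0.1616]
tool_rot: [-0.001, 0.71, 0.704, 0.002]
contact_force: [1.2, -0.6, 0.2]
width: 0.0126
finger_force: 0.0
```

apply_moves --targets '[{"tx": -6,"ty": 0,"tz": -1,"rx": 0,"ry": 0,"rz": 0,"grip": 0.7},{"tx": -6,"ty": 0,"tz": 0,"rx": 0,"ry": 0,"rz": 0,"grip": 0.7},{"tx": -6,"ty": 0,"tz": 0,"rx": 0,"ry": 0,"rz": 0,"grip": 0.7},{"tx": 0,"ty": 0,"tz": 0,"rx": 0,"ry": 0,"rz": 0,"grip": 0.7}]'

```text
time_s: 8.65
tcp_pos: [0.6611, -0.3268, 0.1698]
tool_rot: [0.003, 0.718, 0.696, -0.002]
contact_force: [-0.6, -0.6, 0.8]
width: 0.0128
finger_force: 0.0
```

```bash
python3 -c "
from h import *
lane();im=gold()
h,s,v=cv2.split(cv2.cvtColor(im,cv2.COLOR_BGR2HSV));print(blob((s<30)&(v>150),(297,242))[1:])
cv2.imwrite('pics/e.png',np.hstack([cv2.resize(im[130:300,235:405],(396,396)),cv2.resize(r.camera('scene')[180:310,250:380],(396,396))]))"
```

```text
t 8.65 lane [  73.7 -200.8] z 0.1698 yaw_rel 89.22 tilt [ 0.    -0.006 -1.   ] w 0.012826838987711343 F [-0.6 -0.6  0.8] q7 0.13334717736038107
gold [78.3 76. ] bbox [261 150  32  32 785] rad 16.0826416015625
(array([297.50077519, 242.32713178]), array([284, 227,  27,  31, 645], dtype=int32))
```

View pics/e.png

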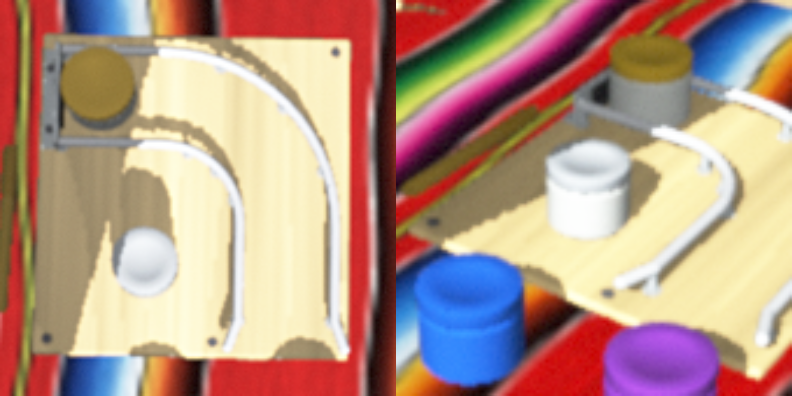

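The gold jar stands upright against the stop at lane (78,76), and the spare jar is in place.

```bash
python3 -c "
from rig import r
print(r.hand_in())"
```

```text
the job is handed in; nothing more can be done
None
```

I slid the gold-lidded jar round the bend to the stop, upright and never lifted (about 76 mm along the lane, target 75). The spare jar was not touched, and I handed the job in at about 9 s.

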